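Zero the filter photometer

ROBOT

A 6-joint arm with a two-finger parallel gripper is mounted at the origin on a cart in front of the work surface, level with it; the furniture and walls round the work are solid. World frame = base frame: x ahead of the robot, y to its left, z up, the work surface at z = 0. Lengths are in m, angles in rad, forces in N, time in s.
With the tool pointing down it reaches from about 0.225 to 0.725 m from the base axis. Payload 3.1 kg.
Tool frame: the origin (TCP) lies midway between the tips of the shut fingers; the grasp point (between the pads) lies env.grip_depth behind it (env.grip_depth is the distance from the TCP to the grasp point, in m); z points along the fingers, y is the line along which they close (so a half turn about z gives the same grasp; the last joint's range is limited). The gripper opens to 85 mm and grips with 20 to 120 N. Pads are 22 mm wide; open, the fingers measure 114 mm over their backs; the gripper's body (76 mm by 85 mm) begins 54 mm behind the grasp point. The pads swing forward as they close: fully open they stand 13 mm farther back than shut.
Start: joints at [-1.409, 0.048, 0.099, 1.622, 0, 1.443], TCP at [0.15, -0.503, 0.231] pointing down, gripper open.
Joint ranges: [-2.91, 2.91], [-0.99, 1.94], [-1.21, 1.42], [-2.12, 2.29], [-1.49, 1.47], [-3.14, 3.14]. Speed limits (rad/s): [2.79, 2.79, 3.14, 3.14, 3.14, 3.14].

INTERFACE

Orientations are given as a rotation vector (axis times angle).
In Python, from cell import env gives the robot as it stands.
- The arm moves only by the tool arm_command, never from a script. Its arguments are lists of equal length, an entry for each row: "translation": the shift along the world's x, y, z scaled (see below), a list of three; "turn": the turn, a rotation vector about the world's x, y, z scaled (see below), a list of three; "hand": the opening, from 0 (shut) to 1 (fully open). In form: {"translation": [[dx, dy, dz], ...], "turn": [[wx, wy, wz], ...], "hand": [hand, ...]}. A call has 1 to 20 rows; each row shifts and turns the commanded pose from where the row before left it; what a row does not reach is not made up. The controller multiplies each number of a shift by 25 cm and each number of a turn by 30 degrees. A row lasts 1/12 s, in which the tool goes at most 41.7 mm and 7.16 degrees, less where a joint would pass 70% of its speed; a pose out of reach is approached as far as the arm can. A call with a number of a shift or a turn outside -1 to 1 is refused whole. A call with a gripper value outside its range is refused whole. The fingers move at their own pace and stop on an object; the grip force is fixed at half the most. Time passes only in rows, so rows that do not move let the fingers close. It gives the time, the measured TCP pose, the force, the opening and the grip force at its end, in the units of the state.
- env.state(): the state, without advancing time (a new reading comes with each control period).
- env.capture(name): name is "scene" or "top" or "wrist"; returns a dict with "pixels" (400x640x3 uint8, blue, green, red), "range_z" (400x640 float32, m along the optical axis (not along the pixel's ray), 0 where there is no reading), "mtx" (3x3 intrinsics, pixels), "D" ([k1, k2, p1, p2, k3] as OpenCV has them; the pictures are not rectified), "extrinsics" (4x4, takes a point from camera to world coordinates). Camera axes: x right, y down, z forward; pixel columns grow to the right and rows downward; lengths in m; the calibration is good to about 2 mm. A picture is of the moment at which its call begins.
- env.sign_off(): hands the job in; it is judged then, once.
The state is a dict: "time_s": time; "qpos": joint angles; "joint_vel": joint speeds; "joint_torque": joint torques, N m; "eef_pos": TCP position; "tcp_rot": TCP orientation; "ft_force": force on the tool from outside, world axes, zero at the start; "moment": the same for the moment, N m; "gripper_width": finger opening in m; "grip_force": force on a finger pad.
Only numpy, scipy, OpenCV 4.12 (cv2) and the standard library are available. Lean on these libraries where they do the work, as an engineer would, in place of code of your own. Each camera call takes 0.05 s, during which the arm holds its last target. There are 200 camera calls.

TASK

Get the bench photometer ready and zero it with gentle fingertip pushes, without pinching, lifting or shoving anything: push the finger tab of its round filter selector until it clicks in at the three-dot mark, and push the sliding light cover fully home over the cuvette well. Only when both are set, press the oblong zero key at the front right fully down and finish while still holding it down. Leave the photometer and the bottle, pots and forceps beside it where they stand.

Things in the scene. Friction and masses are not known exactly. Their poses are not given: they have to be found in the camera images.
- photometer: loose white instrument on rubber feet, 2.2 kg, 200 (x) by 260 (y) by 58 mm high to its flat top deck. Origin: centre of its underside; x to its back, y left, z up; its front (-x) faces the robot. On the deck: round selector on the left half, light cover and cuvette well on the right, zero key in front of the cover, flat display (5 mm high) at the back edge. It slides at a push over about 10 N.
- selector (a joint): angle of the filter selector, growing clockwise seen from above; it turns endlessly. Six click positions 60 degrees (1.047 rad) apart, marked on the deck by one to six black dots, rising clockwise. 0 (and every full turn, 6.283) = tab at one dot, straight to the photometer's front (-x); 2.094 (plus or minus full turns) = tab at three dots, back left.
- tab (a point): the selector's one finger tab: an upright aluminium fin on the disc, 30 mm long along the radius (16 to 46 mm from the axis), 7 mm thick, from 7 to 27 mm above the deck, with flat sides; its outer end is the pointer. This point is in it, 38 mm from the axis, 17 mm above the deck.
- pointer_tip (a point): end of the pointer at the foot of the tab, 50 mm from the selector's axis, 7 mm above the deck
- selector_axis (a point): on the axis of the selector, a black disc 84 mm across lying on the deck; the point is at its top face, 7 mm above the deck (hub: 32 mm across, 16 mm above the deck). Turning it out of a click takes about 0.1 N m (2 to 3 N at the tab); once past half way, within about 25 degrees of the next click, it jumps into it by itself, ahead of the finger, and stays.
- three_dots (a point): where the pointer tip stands when the selector is clicked in at the three-dot mark (50 mm from the axis, 7 mm above the deck; the dots are 10 mm farther out)
- cover (a joint): travel of the black sliding light cover towards the photometer's back: 0 fully open, 0.045 m fully shut against its stop over the cuvette well. Slides along the photometer's +x with about 1.2 N friction and stays where it is left.
- cover_rib (a point): middle of the top edge of the cover's upright finger rib: 34 mm wide across the slide (y), 6 mm thick (x), 15 mm above the cover plate; its top edge is 27 mm above the deck. The plate runs from 11 mm in front of this point to 35 mm behind it, its top 12 mm above the deck, between guide rails 12.5 mm high, 45 mm apart.
- zero_key (a joint): travel of the zero key: 0 = up, 0.005 m = fully down on its stop. Sprung: about 1.4 N to start, 3.6 N fully down; it comes up again when let go.
- key_top (a point): centre of the top of the oblong zero key, 24 mm (x) by 36 mm (y), light disc in its middle; it stands 9 mm above the deck when up
- brown_dropper: brown glass dropper bottle with black teat, 38 mm across, 124 mm high, loose; origin at the centre of its foot; leave it alone
- sample_cup: white screw-cap sample cup, 48 mm across, 60 mm high, loose; origin at the centre of its foot; leave it alone
- lidded_pot: pale screw-cap sample pot, 46 mm across, 66 mm high, loose; origin at the centre of its foot; leave it alone
- forceps: steel forceps lying flat, 131 mm long, 9 mm high, loose; origin under its middle; leave it alone

How it is judged:
On the way:
1. the selector is clicked in at three dots and the light cover is shut, the zero key still up (horizontal distance between pointer_tip and three_dots below 0.006 m and value of joint cover above 0.041 m and value of joint zero_key below 0.002 m), for 0.2 s.
At the end, for the whole second after the job is handed in: The selector's pointer stands within 6 mm (7 degrees) of its place at the three-dot mark, the cover is within 4 mm of fully shut, the fingers hold the zero key down (at least 3.8 of its 5 mm), and the photometer is at rest within 20 mm of where it stood (horizontal distance between pointer_tip and three_dots below 0.006 m and value of joint cover above 0.041 m and value of joint zero_key above 0.0038 m and contact force between the fingers and photometer above 0.8 N and distance of photometer from where it was at the start of the episode below 0.02 m and linear speed of photometer below 0.02 m/s); the arm keeps its last pose, push and grip.
It fails at once if the zero key is pressed before the selector is at three dots and the cover shut (value of joint zero_key above 0.0038 m and not (horizontal distance between pointer_tip and three_dots below 0.008 m and value of joint cover above 0.039 m)).
It fails at once if the photometer is lifted, carried or shoved more than 30 mm (distance of photometer from where it was at the start of the episode above 0.03 m).
It fails at once if the photometer is lifted or tipped (height (world z) of photometer above 0.008 m or angle between photometer's own z axis and vertical above 0.08 rad).
It fails at once if the photometer is squeezed or pushed with more than 35 N (contact force between the fingers and photometer above 35 N).
It fails at once if a bottle, pot or the forceps is lifted, carried or knocked away (distance of any of brown_dropper, sample_cup, lidded_pot, forceps from where it was at the start of the episode above 0.03 m).
It also fails if it takes over 62 s, if anything falls off the work surface, if the arm or the gripper's body presses on something with over 40 N, if the wrist force passes 120 N, or if a joint passes its speed limit or range.

## Working session

There is one attempt and no reset: what is moved stays moved. The work goes in short steps, Python scripts to look and compute and a tool call to move; the robot and the scene stay as the last step left them, time stands still between calls to the robot, and variables do not carry over. Pictures are saved under pics/ and viewed, at most 10 in all, crops included, and the job is handed in when it is done.

Besides the shell and the picture viewer there is one more tool, called after "Request:" by a JSON object that holds its "name" and its "arguments", one argument or row to a line. arm_command: Moves the arm, as the interface text tells. Shifts and turns lie within -1 to 1; 1 stands for 25 cm of shift or 30 degrees of turn. Its arguments: {"type":"object","properties":{"translation":{"type":"array"},"turn":{"type":"array"},"hand":{"type":"array"}},"required":["translation","turn","hand"]}

```bash
mkdir -p pics; ls; python3 - <<'E'
from cell import env
import cv2,numpy as np
for n in("top","scene"):
    c=env.capture(n); cv2.imwrite(f"pics/{n}0.png",c["pixels"]); np.savez(f"{n}0.npz",**c)
    print(n,c["mtx"].round(1).tolist(),c["D"],c["extrinsics"].round(3).tolist())
s=env.state();print({k:np.round(v,3) for k,v in s.items()},env.grip_depth)
E
```

```text
pics
top [[459.5, 0.0, 317.8], [0.0, 459.5, 203.5], [0.0, 0.0, 1.0]] [-0.08943522  0.          0.          0.          0.        ] [[0.012, -0.996, 0.087, 0.46], [-1.0, -0.014, -0.02, 0.226], [0.021, -0.087, -0.996, 1.206], [0.0, 0.0, 0.0, 1.0]]
scene [[444.6, 0.0, 317.3], [0.0, 444.6, 199.4], [0.0, 0.0, 1.0]] [-0.1248046  0.         0.         0.         0.       ] [[-0.841, -0.263, 0.473, 0.136], [-0.541, 0.406, -0.737, 0.84], [0.002, -0.875, -0.484, 0.509], [0.0, 0.0, 0.0, 1.0]]
{'time_s': np.float64(0.1), 'qpos': array([-1.409,  0.049,  0.098,  1.622, -0.   ,  1.443]), 'joint_vel': array([ 0.002, -0.002,  0.004, -0.001,  0.001,  0.001]), 'joint_torque': array([ 3.0000e-03, -3.3985e+01,  3.2094e+01,  1.6000e-02, -0.0000e+00,
        0.0000e+00]), 'eef_pos': array([ 0.15 , -0.503,  0.23 ]), 'tcp_rot': array([-3.107, -0.453,  0.   ]), 'ft_force': array([ 1.123,  0.557, -0.327]), 'moment': array([-0.032, -0.018,  0.044]), 'grip_force': np.float64(0.0), 'gripper_width': np.float64(0.085)} 0.0187
```

View pics/top0.png

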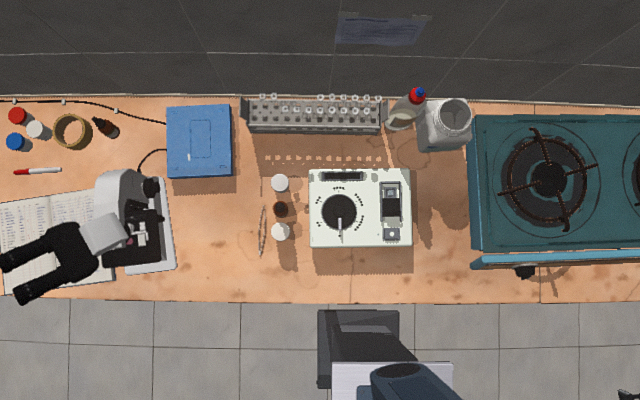

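View pics/scene0.png

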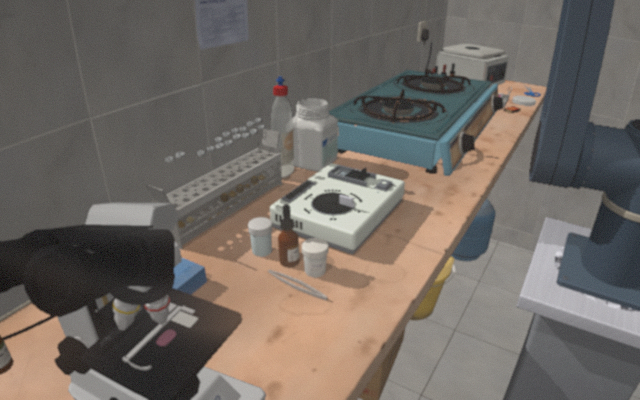

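The top view shows the photometer at columns 309–411 and rows 169–247. The selector is near (339,212) with its tab pointing forward to about (341,240). The cover is near (391,200) and the key near (391,234). The pots and forceps stand to the left, at columns 260–290.

```bash
cat > h.py <<'E'
import numpy as np,cv2
def ray(c,uv):
    p=cv2.undistortPoints(np.float32(uv).reshape(-1,1,2),c["mtx"],c["D"]).reshape(-1,2)
    d=np.c_[p,np.ones(len(p))]@c["extrinsics"][:3,:3].T
    return c["extrinsics"][:3,3],d
def onz(c,uv,z):
    o,d=ray(c,uv); return o+d*((z-o[2])/d[:,2])[:,None]
def proj(c,P):
    E=np.linalg.inv(c["extrinsics"]); return cv2.projectPoints(np.float64(P).reshape(-1,1,3),cv2.Rodrigues(E[:3,:3])[0],E[:3,3],c["mtx"],c["D"])[0].reshape(-1,2)
E
python3 - <<'E'
from h import *
c=dict(np.load("top0.npz")); im=c["pixels"]
hsv=cv2.cvtColor(im,cv2.COLOR_BGR2HSV)
m=((hsv[...,1]<50)&(hsv[...,2]>170)).astype(np.uint8); m[:,:300]=0;m[:,420:]=0;m[:160]=0;m[260:]=0
cs=max(cv2.findContours(m,0,2)[0],key=cv2.contourArea)
w=onz(c,cs.reshape(-1,2),0.058)
r=cv2.minAreaRect(np.float32(w[:,:2]*1000)); print(r)
print(onz(c,[(309,169),(411,247)],.058).round(3))
b=((hsv[...,2]<70)).astype(np.uint8); b[:,:300]=0;b[:,420:]=0;b[:160]=0;b[260:]=0
for k in cv2.findContours(b,0,2)[0]:
    if cv2.contourArea(k)>40: 
        (u,v),rr=cv2.minEnclosingCircle(k); print((u,v),rr,onz(c,[(u,v)],.065).round(4))
cv2.imwrite("pics/crop.png",cv2.resize(im[160:260,250:420],None,fx=4.7,fy=4.7,interpolation=cv2.INTER_CUBIC))
print("pots",onz(c,[(280,183),(280,209),(280,231)],.06).round(3))
E
```

```text
((553.1022338867188, 97.02169799804688), (195.28785705566406, 257.3089294433594), 1.5449087619781494)
[[ 0.647  0.226  0.058]
 [ 0.453 -0.032  0.058]]
(391.0, 207.47222900390625) 12.398612976074219 [[0.5514 0.0195 0.065 ]]
(338.90777587890625, 211.49029541015625) 17.00940704345703 [[0.5396 0.1502 0.065 ]]
(342.0, 175.5) 18.172880172729492 [[0.6303 0.1431 0.065 ]]
pots [[0.61  0.298 0.06 ]
 [0.544 0.297 0.06 ]
 [0.489 0.296 0.06 ]]
```

View pics/crop.png

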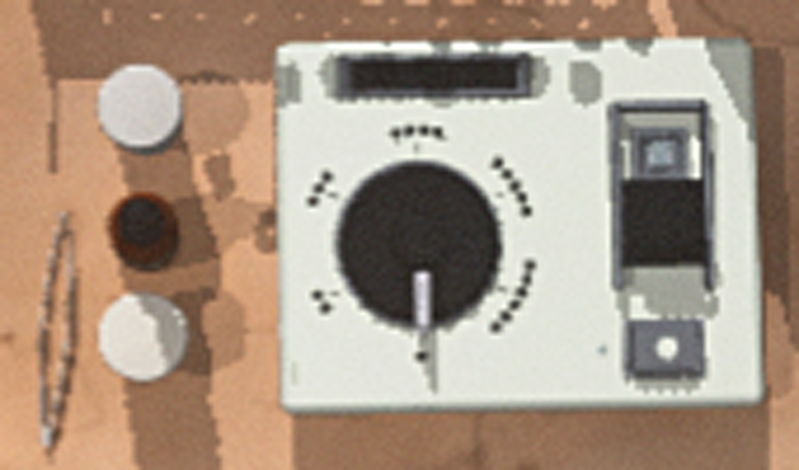

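Request:
{"name": "arm_command", "arguments": {
  "translation": [
    [0.07,0.12,0.004],
    [0.07,0.12,0.004],
    [0.07,0.12,0.004],
    [0.07,0.12,0.004],
    [0.07,0.12,0.004],
    [0.07,0.12,0.004],
    [0.07,0.12,0.004],
    [0.07,0.12,0.004],
    [0.07,0.12,0.004],
    [0.07,0.12,0.004],
    [0.07,0.12,0.004],
    [0.07,0.12,0.004],
    [0.07,0.12,0.004],
    [0.07,0.12,0.004],
    [0.07,0.12,0.004],
    [0.07,0.12,0.004],
    [0.07,0.12,0.004],
    [0.07,0.12,0.004],
    [0.07,0.12,0.004],
    [0.07,0.12,0.004]
  ],
  "turn": [
    [0,0,0.23],
    [0,0,0.23],
    [0,0,0.23],
    [0,0,0.23],
    [0,0,0.23],
    [0,0,0.23],
    [0,0,0.23],
    [0,0,0.23],
    [0,0,0.23],
    [0,0,0.23],
    [0,0,0.23],
    [0,0,0.23],
    [0,0,0.23],
    [0,0,0.23],
    [0,0,0.23],
    [0,0,0.23],
    [0,0,0.23],
    [0,0,0.23],
    [0,0,0.23],
    [0,0,0.23]
  ],
  "hand": [0,0,0,0,0,0,0,0,0,0,0,0,0,0,0,0,0,0,0,0]
}}

```text
time_s: 1.77
eef_pos: [0.5003, 0.0987, 0.2507]
tcp_rot: [-0.681, -3.066, 0.001]
ft_force: [1.0, -1.1, 0.4]
gripper_width: -0.0
grip_force: 0.0
```

Request:
{"name": "arm_command", "arguments": {
  "translation": [
    [-0.04,0,0],
    [-0.04,0,0],
    [-0.04,0,0],
    [-0.04,0,0],
    [0,0,0]
  ],
  "turn": [
    [0,0,0.22],
    [0,0,0.22],
    [0,0,0.22],
    [0,0,0.22],
    [0,0,0]
  ],
  "hand": [0,0,0,0,0]
}}

```text
time_s: 2.18
eef_pos: [0.4585, 0.0972, 0.251]
tcp_rot: [0.032, -3.14, 0.0]
ft_force: [0.3, -0.4, 0.3]
gripper_width: 0.0
grip_force: 0.0
```

```bash
python3 - <<'E'
from cell import env
from h import *
c=env.capture("wrist"); cv2.imwrite("pics/w1.png",c["pixels"]); np.savez("w1.npz",**c)
s=env.state();print(s["eef_pos"],s["tcp_rot"],s["ft_force"],c["extrinsics"].round(3).tolist())
E
```

```text
[0.45950258 0.09705131 0.25106462] [ 2.45100769e-02 -3.14107680e+00  6.24433641e-05] [ 1.68535866 -0.71761634 -0.13182848] [[-0.02, 0.951, 0.31, 0.378], [1.0, 0.019, 0.006, 0.095], [-0.0, 0.31, -0.951, 0.393], [0.0, 0.0, 0.0, 1.0]]
```

View pics/w1.png

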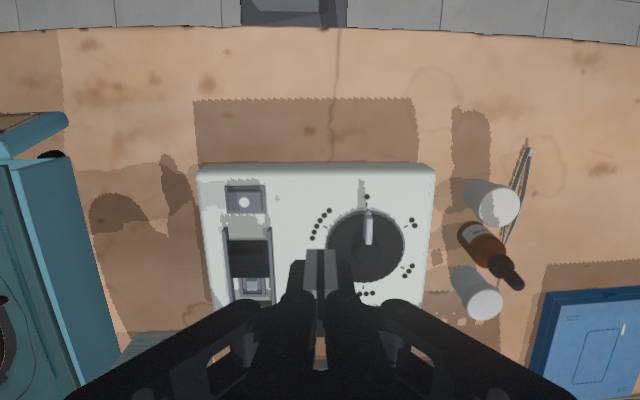

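The wrist view, where image down is +x, shows the selector disc near (366,247) with its tab pointing up at columns 364–372. The key's light disc is at (244,202) and the cover plate is at about (228–270, 240–277).

```bash
python3 - <<'E'
from h import *
for f,cr,key in(("w1",(160,300,200,440),(244,202)),("top0",(165,250,305,415),(391,234))):
    c=dict(np.load(f+".npz")); im=c["pixels"]
    hsv=cv2.cvtColor(im,cv2.COLOR_BGR2HSV); g=hsv[...,2]
    r0,r1,a,b=cr
    def blobs(m,z,lo,hi):
        M=np.zeros_like(m,np.uint8); M[r0:r1,a:b]=m[r0:r1,a:b]
        n,_,st,ce=cv2.connectedComponentsWithStats(M)
        for i in range(1,n):
            if lo<st[i,4]<hi: 
                x,y,w,h=st[i,:4]
                print("  ",st[i].tolist(),ce[i].round(1),onz(c,[ce[i]],z)[0,:2].round(4),"bbox c->",onz(c,[(x,y+h/2),(x+w,y+h/2),(x+w/2,y),(x+w/2,y+h)],z)[:,:2].round(4).tolist())
    print(f,"dark"); blobs((g<75),.065,100,9000)
    u,v=key; p=np.zeros(g.shape,bool); p[v-6:v+7,u-6:u+7]=1
    print("keydot"); blobs((g>180)&p,.067,2,200)
cv2.imwrite("pics/w1c.png",cv2.resize(dict(np.load("w1.npz"))["pixels"][155:305,195:440],None,fx=3.2,fy=3.2,interpolation=cv2.INTER_CUBIC))
E
```

```text
w1 dark
   [281, 213, 122, 87, 5319] [350.3 259.3] [0.5529 0.1321] bbox c-> [[0.551, 0.0545], [0.5485, 0.191], [0.4979, 0.1205], [0.6067, 0.1251]]
   [224, 228, 46, 51, 1533] [247.8 258. ] [0.5538 0.0172] bbox c-> [[0.5488, -0.0093], [0.5476, 0.0423], [0.5174, 0.0182], [0.5808, 0.0148]]
keydot
   [239, 198, 10, 9, 73] [243.8 201.9] [0.4869 0.0167] bbox c-> [[0.4877, 0.0117], [0.4875, 0.0222], [0.4826, 0.0172], [0.4926, 0.0167]]
top0 dark
   [324, 172, 39, 8, 238] [342.  175.4] [0.6305 0.143 ] bbox c-> [[0.6283, 0.1883], [0.6299, 0.0902], [0.6392, 0.1394], [0.6189, 0.1393]]
   [322, 195, 34, 34, 855] [338.8 211. ] [0.5409 0.1506] bbox c-> [[0.5378, 0.1923], [0.5389, 0.1075], [0.581, 0.1503], [0.496, 0.1496]]
   [382, 198, 19, 19, 331] [390.7 206.8] [0.5531 0.0204] bbox c-> [[0.5511, 0.0422], [0.5517, -0.0058], [0.5753, 0.0182], [0.5276, 0.0183]]
keydot
   [390, 232, 4, 4, 16] [391.5 233.5] [0.4863 0.0187] bbox c-> [[0.485, 0.0225], [0.4851, 0.0124], [0.49, 0.0174], [0.4801, 0.0174]]
```

View pics/w1c.png

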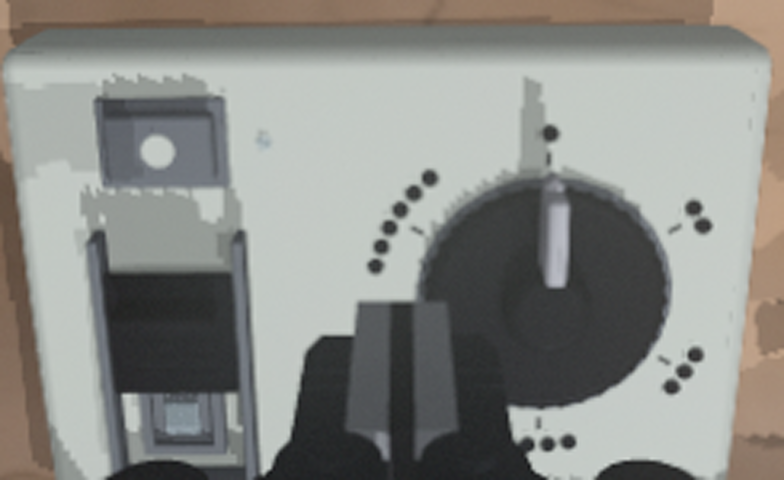

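Request:
{"name": "arm_command", "arguments": {
  "translation": [
    [0.02,0.008,-0.09],
    [0.02,0.008,-0.09],
    [0.02,0.008,-0.09],
    [0.02,0.008,-0.09],
    [0.02,0.008,-0.09],
    [0.02,0.008,-0.09],
    [0.02,0.008,-0.09],
    [0.02,0.008,-0.08],
    [0,0,-0.012],
    [0,0,0],
    [0,0,0]
  ],
  "turn": [
    [0,0,0],
    [0,0,0],
    [0,0,0],
    [0,0,0],
    [0,0,0],
    [0,0,0],
    [0,0,0],
    [0,0,0],
    [0,0,0],
    [0,0,0],
    [0,0,0]
  ],
  "hand": [0,0,0,0,0,0,0,0,0,0,0]
}}

```text
time_s: 3.15
eef_pos: [0.5003, 0.1127, 0.0713]
tcp_rot: [-0.025, 3.141, -0.0]
ft_force: [-0.0, 0.2, -0.3]
gripper_width: 0.0002
grip_force: 0.0
```

```bash
python3 - <<'E'
from cell import env
from h import *
c=env.capture("wrist"); cv2.imwrite("pics/w2.png",c["pixels"]); np.savez("w2.npz",**c)
s=env.state();print(s["eef_pos"],s["tcp_rot"],s["ft_force"])
E
```

```text
[0.50093822 0.11282762 0.07220034] [-2.57108660e-02  3.13945693e+00  1.70433589e-04] [0.61124074 0.13473165 1.19501372]
```

View pics/w2.png

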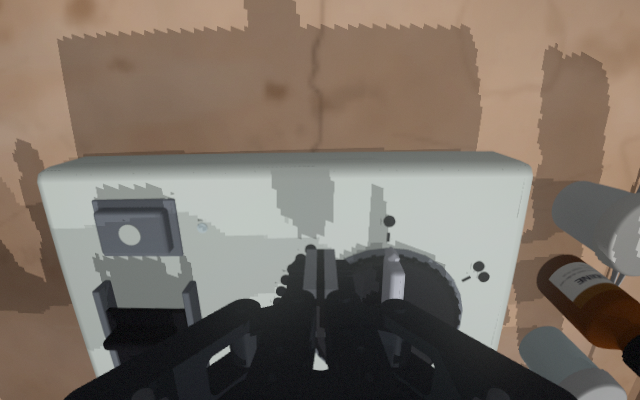

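```bash
python3 - <<'E'
import numpy as np
ax=np.array([.538,.1495])
def f(a,d=.018):
    a=np.radians(a-1.5); return ax+.038*np.array([-np.cos(a),np.sin(a)])-d*np.array([np.sin(a),np.cos(a)])
A=np.arange(0,106,5.); P=np.array([f(a) for a in A])
print(P[0],P[-1]); print(((np.diff(P,axis=0))/.25).round(3).tolist())
E
```

```text
[0.50048421 0.13051144] [0.52936827 0.19065207]
[[-0.006, 0.013], [-0.005, 0.014], [-0.004, 0.014], [-0.002, 0.014], [-0.001, 0.015], [0.0, 0.015], [0.001, 0.015], [0.003, 0.014], [0.004, 0.014], [0.005, 0.014], [0.006, 0.013], [0.007, 0.013], [0.009, 0.012], [0.01, 0.011], [0.01, 0.01], [0.011, 0.009], [0.012, 0.008], [0.013, 0.007], [0.013, 0.006], [0.014, 0.005], [0.014, 0.004]]
```

Request:
{"name": "arm_command", "arguments": {
  "translation": [
    [0,0.024,-0.004],
    [0,0.024,-0.004],
    [0,0.023,0],
    [-0.006,0.013,0],
    [-0.005,0.014,0],
    [-0.004,0.014,0],
    [-0.002,0.014,0],
    [-0.001,0.015,0],
    [0,0.015,0],
    [0.001,0.015,0],
    [0.003,0.014,0],
    [0.004,0.014,0],
    [0.005,0.014,0],
    [0,0,0]
  ],
  "turn": [
    [0,0,0],
    [0,0,0],
    [0,0,0],
    [0,0,-0.167],
    [0,0,-0.167],
    [0,0,-0.167],
    [0,0,-0.167],
    [0,0,-0.167],
    [0,0,-0.167],
    [0,0,-0.167],
    [0,0,-0.167],
    [0,0,-0.167],
    [0,0,-0.167],
    [0,0,0]
  ],
  "hand": [0,0,0,0,0,0,0,0,0,0,0,0,0,0]
}}

```text
time_s: 4.37
eef_pos: [0.4991, 0.1674, 0.0694]
tcp_rot: [1.305, 2.857, 0.002]
ft_force: [-0.8, -0.4, -0.2]
gripper_width: 0.0
grip_force: 0.0
```

```bash
python3 - <<'E'
from cell import env
from h import *
c=env.capture("top"); im=c["pixels"]
cv2.imwrite("pics/t2.png",cv2.resize(im[160:260,250:420],None,fx=4.7,fy=4.7,interpolation=cv2.INTER_CUBIC))
c=env.capture("wrist"); cv2.imwrite("pics/w3.png",c["pixels"])
s=env.state();print(s["eef_pos"],s["tcp_rot"],s["ft_force"])
E
```

```text
[0.49885452 0.16666552 0.06918408] [1.30080956e+00 2.85908897e+00 4.43818975e-04] [-0.45408207 -0.11924302 -0.68283934]
```

View pics/w3.png

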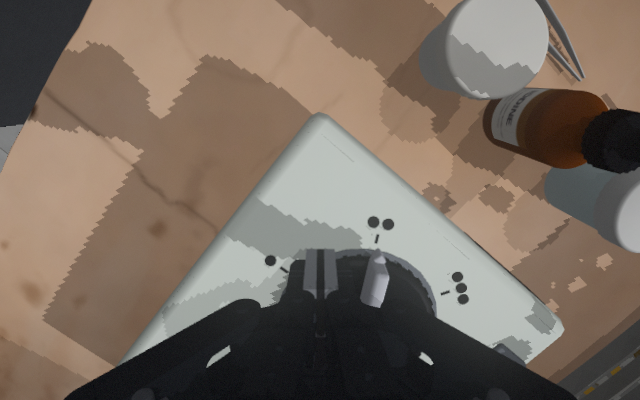

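The tab, at about (376,265), has clicked in at the two-dot mark, and the finger is just behind it. I'll keep going round.

Request:
{"name": "arm_command", "arguments": {
  "translation": [
    [0.006,0.013,0],
    [0.007,0.013,0],
    [0.009,0.012,0],
    [0.01,0.011,0],
    [0.01,0.01,0],
    [0.011,0.009,0],
    [0.012,0.008,0],
    [0.013,0.007,0],
    [0.013,0.006,0],
    [0,0,0],
    [0,0,0]
  ],
  "turn": [
    [0,0,-0.167],
    [0,0,-0.167],
    [0,0,-0.167],
    [0,0,-0.167],
    [0,0,-0.167],
    [0,0,-0.167],
    [0,0,-0.167],
    [0,0,-0.167],
    [0,0,-0.167],
    [0,0,0],
    [0,0,0]
  ],
  "hand": [0,0,0,0,0,0,0,0,0,0,0]
}}

```text
time_s: 5.38
eef_pos: [0.5215, 0.1883, 0.0688]
tcp_rot: [2.297, 2.143, -0.0]
ft_force: [-0.6, 0.7, -0.4]
gripper_width: 0.0002
grip_force: 0.1
```

```bash
python3 - <<'E'
from cell import env
from h import *
c=env.capture("wrist"); cv2.imwrite("pics/w4.png",c["pixels"])
s=env.state();print(s["eef_pos"],s["tcp_rot"],s["ft_force"])
E
```

```text
[0.5214393  0.18826214 0.06887057] [ 2.29773142e+00  2.14200120e+00 -3.01454354e-04] [ 0.17610694  0.39450659 -0.05593296]
```

View pics/w4.png

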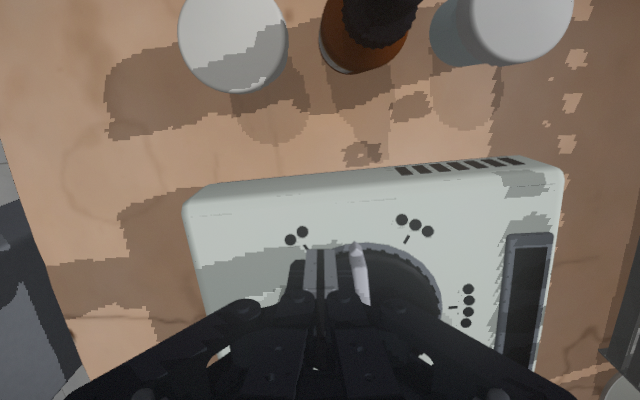

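The tab, at about (358,270), is roughly halfway between two and three dots and in contact with the finger. It needs a little more.

Request:
{"name": "arm_command", "arguments": {
  "translation": [
    [0.014,0.005,0],
    [0.014,0.004,0],
    [0,0,0],
    [0,0,0]
  ],
  "turn": [
    [0,0,-0.167],
    [0,0,-0.167],
    [0,0,0],
    [0,0,0]
  ],
  "hand": [0,0,0,0]
}}

```text
time_s: 5.77
eef_pos: [0.5285, 0.1904, 0.0689]
tcp_rot: [2.476, 1.934, 0.0]
ft_force: [-0.9, 0.1, 0.1]
gripper_width: 0.0003
grip_force: 0.0
```

```bash
python3 - <<'E'
from cell import env
from h import *
c=env.capture("wrist"); cv2.imwrite("pics/w5.png",c["pixels"])
s=env.state();print(s["eef_pos"],s["tcp_rot"],s["ft_force"],s["qpos"])
E
```

```text
[0.52842337 0.19042179 0.0688954 ] [ 2.47612957e+00  1.93317909e+00 -1.57764165e-04] [-0.11023471  0.6498789  -0.68039401] [ 2.26606090e-01  1.68736359e-01 -9.38769617e-02  1.30819298e+00
 -2.16312440e-04  2.04244353e+00]
```

View pics/w5.png

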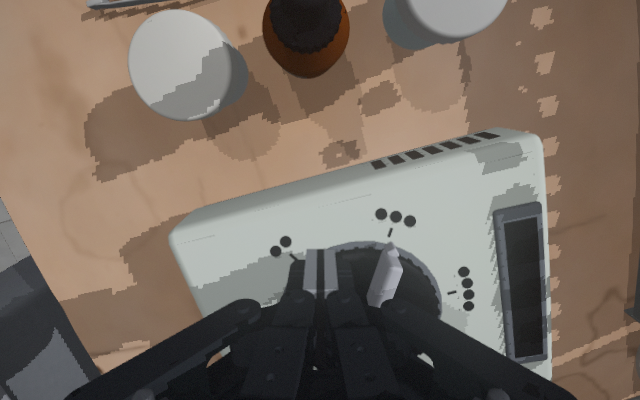

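The tab has clicked in at three dots: its tip at (391,245) lines up with the tick at (390,232). Next is the cover.

Request:
{"name": "arm_command", "arguments": {
  "translation": [
    [-0.04,0,0.01],
    [0,0,0.09],
    [0,0,0.09],
    [-0.007,-0.115,0],
    [-0.007,-0.115,0],
    [-0.007,-0.115,0],
    [-0.007,-0.115,0],
    [-0.007,-0.115,0],
    [-0.007,-0.115,0],
    [0,0,0],
    [0,0,-0.08],
    [0,0,-0.08],
    [0,0,-0.006],
    [0,0,0],
    [0,0,0]
  ],
  "turn": [
    [0,0,0],
    [0,0,0],
    [0,0,0],
    [0,0,0.129],
    [0,0,0.129],
    [0,0,0.129],
    [0,0,0.129],
    [0,0,0],
    [0,0,0],
    [0,0,0],
    [0,0,0],
    [0,0,0],
    [0,0,0],
    [0,0,0],
    [0,0,0]
  ],
  "hand": [0,0,0,0,0,0,0,0,0,0,0,0,0,0,0]
}}

```text
time_s: 7.07
eef_pos: [0.5081, 0.0185, 0.0754]
tcp_rot: [2.195, 2.247, 0.0]
ft_force: [-0.5, 0.2, 0.6]
gripper_width: -0.0
grip_force: 0.0
```

```bash
cat > st.py <<'E'
from cell import env
import numpy as np
s=env.state();print(s["time_s"],s["eef_pos"].round(4),s["tcp_rot"].round(3),s["ft_force"].round(2))
E
python3 st.py
```

```text
7.0667 [0.5081 0.0185 0.0754] [2.195 2.247 0.   ] [-0.5   0.19  0.58]
```

Request:
{"name": "arm_command", "arguments": {
  "translation": [
    [0.02,0,0],
    [0.02,0,0],
    [0.02,0,0],
    [0.02,0,0],
    [0.02,0,0],
    [0.02,0,0],
    [0.02,0.001,0],
    [0.02,0.001,0],
    [0.02,0.001,0],
    [0.01,0,0],
    [0,0,0]
  ],
  "turn": [
    [0,0,0],
    [0,0,0],
    [0,0,0],
    [0,0,0],
    [0,0,0],
    [0,0,0],
    [0,0,0],
    [0,0,0],
    [0,0,0],
    [0,0,0],
    [0,0,0]
  ],
  "hand": [0,0,0,0,0,0,0,0,0,0,0]
}}

```text
time_s: 7.98
eef_pos: [0.5563, 0.0188, 0.0746]
tcp_rot: [2.196, 2.246, 0.0]
ft_force: [0.4, 0.0, 0.9]
gripper_width: 0.0004
grip_force: 0.0
```

Request:
{"name": "arm_command", "arguments": {
  "translation": [
    [0.008,0,0],
    [0.008,0,0],
    [0.008,0,0],
    [0.008,0,0],
    [0,0,0]
  ],
  "turn": [
    [0,0,0],
    [0,0,0],
    [0,0,0],
    [0,0,0],
    [0,0,0]
  ],
  "hand": [0,0,0,0,0]
}}

```text
time_s: 8.4
eef_pos: [0.5624, 0.019, 0.0744]
tcp_rot: [-2.195, -2.245, 0.003]
ft_force: [-4.2, 0.1, 1.5]
gripper_width: -0.0001
grip_force: 2.2
```

Request:
{"name": "arm_command", "arguments": {
  "translation": [
    [0.004,0,0],
    [0,0,0],
    [0,0,0]
  ],
  "turn": [
    [0,0,0],
    [0,0,0],
    [0,0,0]
  ],
  "hand": [0,0,0]
}}

```text
time_s: 8.65
eef_pos: [0.5625, 0.019, 0.0743]
tcp_rot: [-2.194, -2.244, 0.005]
ft_force: [-6.2, 0.2, 3.0]
gripper_width: 0.0001
grip_force: 3.4
```

Request:
{"name": "arm_command", "arguments": {
  "translation": [
    [0.004,0,0],
    [0,0,0],
    [0,0,0]
  ],
  "turn": [
    [0,0,0],
    [0,0,0],
    [0,0,0]
  ],
  "hand": [0,0,0]
}}

```text
time_s: 8.9
eef_pos: [0.5626, 0.019, 0.0743]
tcp_rot: [-2.194, -2.243, 0.007]
ft_force: [-8.9, -0.2, 3.8]
gripper_width: -0.0003
grip_force: 4.6
```

Request:
{"name": "arm_command", "arguments": {
  "translation": [
    [-0.04,0,0],
    [-0.02,0,0.08],
    [-0.06,0,0.13],
    [-0.06,0,0.13],
    [-0.06,0,0.13],
    [-0.06,0,0],
    [0,0,0],
    [0,0,0]
  ],
  "turn": [
    [0,0,0],
    [0,0,0],
    [0,0,0],
    [0,0,0],
    [0,0,0],
    [0,0,0],
    [0,0,0],
    [0,0,0]
  ],
  "hand": [0,0,0,0,0,0,0,0]
}}

```text
time_s: 9.57
eef_pos: [0.4914, 0.0188, 0.1928]
tcp_rot: [2.195, 2.244, 0.003]
ft_force: [1.3, 0.3, -0.3]
gripper_width: -0.0001
grip_force: 0.0
```

```bash
python3 st.py; python3 - <<'E'
from cell import env
from h import *
c=env.capture("wrist"); t=env.capture("top"); np.savez("w6.npz",**c); np.savez("t6.npz",**t)
a=c["pixels"]; b=cv2.resize(t["pixels"][160:260,290:420],None,fx=3,fy=3,interpolation=cv2.INTER_CUBIC)
b=cv2.copyMakeBorder(b,0,0,0,640-b.shape[1],0) if b.shape[1]<640 else b
cv2.imwrite("pics/w6.png",np.vstack([a[:300],b]))
print(a.shape,b.shape)
E
```

```text
9.5667 [0.4914 0.0188 0.1928] [2.195 2.244 0.003] [ 1.26  0.3  -0.29]
(400, 640, 3) (300, 640, 3)
```

View pics/w6.png

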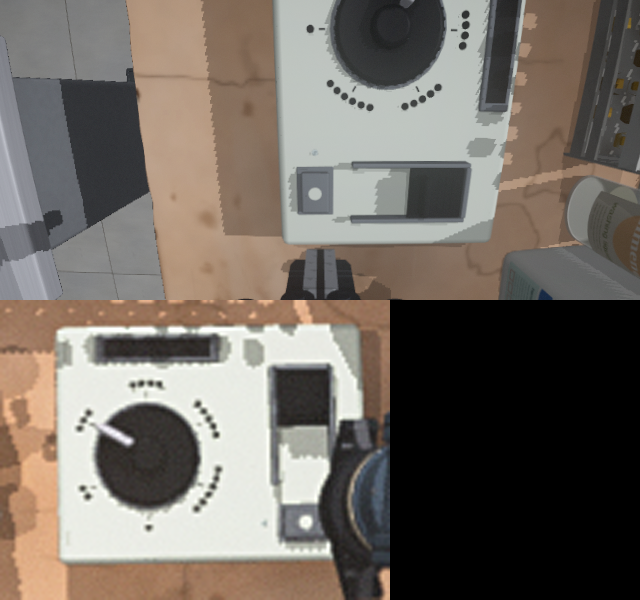

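Wrist view: the black cover sits against the end of its rails at (408–468, 165–218), with the well fully covered. Top view: the tab points at three dots, and the key dot is at wrist pixel (315,194). I'll re-measure the key.

```bash
python3 - <<'E'
from h import *
c=dict(np.load("w6.npz")); g=cv2.cvtColor(c["pixels"],cv2.COLOR_BGR2GRAY)
p=g[186:203,307:324]>190; v,u=np.nonzero(p); print(len(u),u.mean()+307,v.mean()+186,onz(c,[(u.mean()+307,v.mean()+186)],.067))
# plate front/back along its middle row, at plate-top height
r=g[195,385:485]<75; i=np.nonzero(r)[0]+385; print(onz(c,[(i.min(),195),(i.max()+1,195)],.070))
E
```

```text
87 314.5632183908046 193.39080459770116 [[0.48660903 0.01693696 0.067     ]]
[[0.56595095 0.01810278 0.07      ]
 [0.61362189 0.01913909 0.07      ]]
```

```bash
python3 - <<'E'
from h import *
for f in("top0","t6"):
    c=dict(np.load(f+".npz")); g=cv2.cvtColor(c["pixels"],cv2.COLOR_BGR2GRAY)
    print(f,g[178:222,388:394].mean(1).astype(int).tolist())
for f,cols in(("w1",slice(240,258)),):
    c=dict(np.load(f+".npz")); g=cv2.cvtColor(c["pixels"],cv2.COLOR_BGR2GRAY)
    print(g[225:300,cols].mean(1).astype(int).tolist())
    print(onz(c,[(249,v) for v in(238,240,242,276,278)],.07).round(4)[:,0])
c=dict(np.load("t6.npz"));print([ (v,onz(c,[(391,v)],.07)[0,0].round(4)) for v in range(178,220,4)])
c=dict(np.load("w6.npz")); g=cv2.cvtColor(c["pixels"],cv2.COLOR_BGR2GRAY)
print(g[185:200,395:475].mean(0).astype(int).tolist())
E
```

```text
top0 [226, 228, 231, 155, 112, 66, 160, 163, 161, 113, 95, 79, 127, 142, 146, 152, 146, 102, 94, 110, 56, 42, 44, 46, 44, 45, 45, 44, 46, 45, 46, 46, 44, 44, 42, 40, 41, 38, 78, 164, 165, 161, 160, 160]
t6 [233, 235, 240, 170, 126, 53, 39, 45, 45, 46, 46, 45, 45, 47, 46, 47, 47, 43, 44, 45, 38, 42, 35, 60, 176, 174, 170, 170, 171, 170, 170, 171, 166, 173, 208, 236, 234, 232, 233, 232, 233, 233, 232, 232]
[153, 153, 153, 153, 152, 153, 153, 153, 153, 152, 153, 152, 141, 125, 108, 68, 44, 45, 45, 44, 44, 44, 44, 42, 41, 41, 41, 41, 42, 43, 46, 49, 50, 48, 47, 47, 45, 46, 47, 47, 46, 45, 46, 46, 47, 44, 45, 45, 45, 45, 45, 44, 55, 93, 98, 97, 118, 126, 127, 127, 126, 128, 127, 133, 131, 113, 89, 82, 72, 100, 115, 117, 138, 134, 70]
[0.5269 0.5293 0.5316 0.5738 0.5764]
[(178, np.float64(0.6252)), (182, np.float64(0.6151)), (186, np.float64(0.605)), (190, np.float64(0.5949)), (194, np.float64(0.5848)), (198, np.float64(0.5748)), (202, np.float64(0.5647)), (206, np.float64(0.5547)), (210, np.float64(0.5447)), (214, np.float64(0.5347)), (218, np.float64(0.5247))]
[149, 149, 149, 149, 149, 149, 149, 148, 148, 149, 135, 124, 117, 79, 58, 56, 56, 56, 56, 56, 55, 56, 55, 55, 53, 53, 53, 53, 53, 53, 55, 56, 57, 58, 58, 58, 57, 57, 57, 57, 56, 56, 56, 56, 56, 57, 56, 56, 57, 56, 56, 57, 56, 56, 56, 56, 55, 56, 56, 57, 57, 57, 57, 57, 57, 57, 61, 66, 77, 95, 109, 114, 121, 147, 178, 190, 191, 191, 191, 191]
```

Request:
{"name": "arm_command", "arguments": {
  "translation": [
    [-0.02,-0.007,-0.08],
    [0,0,-0.08],
    [0,0,-0.08],
    [0,0,-0.08],
    [0,0,-0.08],
    [0,0,-0.07],
    [0,0,0],
    [0,0,0]
  ],
  "turn": [
    [0,0,0],
    [0,0,0],
    [0,0,0],
    [0,0,0],
    [0,0,0],
    [0,0,0],
    [0,0,0],
    [0,0,0]
  ],
  "hand": [0,0,0,0,0,0,0,0]
}}

```text
time_s: 10.33
eef_pos: [0.4839, 0.0173, 0.0723]
tcp_rot: [-2.194, -2.243, 0.005]
ft_force: [-0.1, 1.2, 0.3]
gripper_width: -0.0
grip_force: 0.0
```

Request:
{"name": "arm_command", "arguments": {
  "translation": [
    [0,0,-0.008],
    [0,0,-0.008],
    [0,0,-0.008],
    [0,0,-0.008],
    [0,0,-0.004],
    [0,0,0]
  ],
  "turn": [
    [0,0,0],
    [0,0,0],
    [0,0,0],
    [0,0,0],
    [0,0,0],
    [0,0,0]
  ],
  "hand": [0,0,0,0,0,0]
}}

```text
time_s: 10.83
eef_pos: [0.4862, 0.0171, 0.0664]
tcp_rot: [2.196, 2.245, 0.002]
ft_force: [0.5, -0.2, 1.5]
gripper_width: -0.0001
grip_force: 0.7
```

Request:
{"name": "arm_command", "arguments": {
  "translation": [
    [0,0,-0.006],
    [0,0,-0.006],
    [0,0,-0.006],
    [0,0,0],
    [0,0,0]
  ],
  "turn": [
    [0,0,0],
    [0,0,0],
    [0,0,0],
    [0,0,0],
    [0,0,0]
  ],
  "hand": [0,0,0,0,0]
}}

```text
time_s: 11.25
eef_pos: [0.4862, 0.0171, 0.062]
tcp_rot: [2.196, 2.245, 0.002]
ft_force: [0.9, -0.6, 4.9]
gripper_width: -0.0
grip_force: 2.3
```

Request:
{"name": "arm_command", "arguments": {
  "translation": [
    [0,0,-0.004],
    [0,0,-0.004],
    [0,0,0],
    [0,0,0]
  ],
  "turn": [
    [0,0,0],
    [0,0,0],
    [0,0,0],
    [0,0,0]
  ],
  "hand": [0,0,0,0]
}}

```text
time_s: 11.58
eef_pos: [0.4862, 0.0171, 0.0618]
tcp_rot: [2.195, 2.245, 0.002]
ft_force: [-3.7, 0.3, 13.1]
gripper_width: -0.0003
grip_force: 6.4
```

Request:
{"name": "arm_command", "arguments": {
  "translation": [
    [0,0,0.003],
    [0,0,0],
    [0,0,0],
    [0,0,0]
  ],
  "turn": [
    [0,0,0],
    [0,0,0],
    [0,0,0],
    [0,0,0]
  ],
  "hand": [0,0,0,0]
}}

```text
time_s: 11.92
eef_pos: [0.4863, 0.0171, 0.0619]
tcp_rot: [2.195, 2.245, 0.002]
ft_force: [-2.3, -0.6, 10.0]
gripper_width: -0.0001
grip_force: 4.9
```

```bash
python3 st.py; python3 -c "
from cell import env
print(env.sign_off())"
```

```text
11.9167 [0.4863 0.0171 0.0619] [2.195e+00 2.245e+00 2.000e-03] [-2.32 -0.64 10.03]
the job is handed in; nothing more can be done
None
```

I handed the job in at 11.9 s with the selector clicked in at three dots, the cover pushed against its stop, and the zero key held fully down at about 10 N; the hand-in returned no verdict.

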